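Open the degreaser canister's squeeze-and-turn safety cap

TASK

Open the degreaser canister for topping up: gently squeeze the two side tabs of its safety cap right in, keep them squeezed while you turn the cap anticlockwise until you feel it come against its stop, and lift it straight off. Then set the cap down gently, right way up, in the middle of the round drip tray and let go, without wrenching the cap or crushing its tabs and without disturbing the loose things around.

Things in the scene. Friction and masses are not known exactly. Their poses are not given: they have to be found in the camera images.
- cap: The black safety cap on the canister, 51 mm across and 36 mm tall. Origin: centre of its underside; z up, y through its two grey squeeze tabs. The tabs stand out at +y and -y, flat ribbed faces 18 mm wide, 12 to 31 mm above the underside, 61 mm apart over both. Inside, at +x and -x, it has two bayonet lugs. About 0.09 kg.
- cap_tab0 (a joint): Squeeze tab on the cap's +y side: travel inward, m. 0 = out and locked in the collar's notches (starts to give at 3 N); clear of the notches from 0.003; end stop 0.0042 (12 N). Springs back. A squeeze of 15 to 20 N on each tab is right; above 28 N on each they are crushed.
- cap_tab1 (a joint): Squeeze tab on the cap's -y side: the same, travel inward in m, 0 to 0.0042.
- canister: Squat grey enamelled canister 88 mm across, clamped in a steel foot (116 mm disc) screwed to the bench; it does not move. Origin: centre of the foot on the bench, z up. Shoulder 82 mm up; on it a toothed collar, 73 mm across, its top 90 mm up, round the foot of the cap. The cap's underside is 84 mm up when it is on; its top 120 mm.
- canister_mouth (a point): Centre of the canister's mouth, on the neck's axis (the axis the cap turns about), 115 mm above the bench. The hidden bayonet: the cap turns anticlockwise (seen from above) 38 to 84 degrees, unseen how far, to a stop, with a drag under 0.08 N m; it lifts off only within the last 10 degrees. A seal pushes it up with 3 to 5 N. Stop turning at 0.15 to 0.2 N m: 0.4 N m or a pull of 20 N strains it.
- drip_tray: Shallow round steel drip tray, 126 mm across with a rim 10.5 mm high, fixed to the bench. Origin: centre of its underside. It stands to the left or to the right of the canister.
- tray_floor (a point): Centre of the drip tray's inside floor, 3 mm above the bench; the floor is 110 mm across.
- wrench: Bystander: combination wrench, 28 x 189 x 7 mm, lying loose between canister and tray. Origin: centre of its underside.
- screw_jar: Bystander: clear jar with a plain black lid, 63 mm across, 94 mm tall, loose behind the work. Origin: centre of its underside.
- tape_roll: Bystander: roll of masking tape lying flat, 104 mm across, 25 mm high, loose at the right. Origin: centre of its underside.
Mind the look-alikes: they are no part of the job. What is shaped like the cap but yellow is not meant.

How it is judged:
By the outcome, as a careful person would: the job done as asked, in the order asked, and still so for the second after the job is handed in, with the robot touching nothing.
It also fails if it takes over 64 s, if anything falls off the work surface, if the arm or the gripper's body presses on something with over 40 N, if the wrist force passes 120 N, or if a joint passes its speed limit or range.

ROBOT

A 6-joint arm with a two-finger parallel gripper is mounted at the origin on a cart in front of the work surface, level with it; the furniture and walls round the work are solid. World frame = base frame: x ahead of the robot, y to its left, z up, the work surface at z = 0. Lengths are in mm, angles in degrees, forces in N, time in s.
With the tool pointing down it reaches from about 300 to 850 mm from the base axis. Payload 4.2 kg.
Tool frame: the origin (TCP) lies between the finger pads; the fingertips stand 8 mm ahead of it and the grasp point (between the pads) lies 11 mm behind it; z points along the fingers, y is the line along which they close (so a half turn about z gives the same grasp; the last joint's range is limited). The gripper opens to 91 mm and grips with 3 to 60 N. Pads are 32 mm wide; open, the fingers measure 118 mm over their backs; the gripper's body (76 mm by 178 mm) begins 60 mm behind the grasp point.
Start: joints at [62.166, 18.312, 89.639, -0, 72.044, -1.146], TCP at [258.259, 513.756, 221.976] pointing down, gripper open.
Joint ranges: [-177.97, 177.97], [-48.28, 115.42], [12.27, 149.76], [-77.06, 257.06], [2.81, 150.46], [-146.56, 146.56]. Speed limits (degrees/s): [147.25, 147.25, 180, 180, 180, 180].

INTERFACE

Orientations are given as [roll, pitch, yaw] about the fixed x, y, z axes, in that order (R = Rz(yaw) Ry(pitch) Rx(roll)).
In Python, from plant import manip gives the robot as it stands.
- The arm moves only by the tool arm_command, never from a script. Its argument "targets" is a list of rows, each a list of 3 entries, a list of its own where there are three numbers: the shift along the tool's x, y, z in mm, then the turn, a rotation vector about the tool's x, y, z in rad, then the closure, from -1 (fully open) to 1 (shut), so that 0 is half open. A call has 1 to 5 rows; each row is the pose to reach, as a shift and turn from the pose commanded when the call began, along the tool's axes at that moment; what a row does not reach only later rows make up. A row lasts 1/12 s, in which the tool goes at most 41.7 mm and 7.16 degrees, less where a joint would pass 70% of its speed; a pose out of reach is approached as far as the arm can. A call with a gripper value outside its range is refused whole. The fingers move at their own pace and stop on an object; "force" is the grip in N (left out, the last holds). Time passes only in rows, so rows that repeat a pose let the fingers close. It gives the time, the measured TCP pose, the force, the opening and the grip force at its end, in the units of the state.
- manip.observe(): the state, without advancing time (a new reading comes with each control period).
- manip.snapshot(name): name is "side" or "top" or "wrist"; returns a dict with "img" (480x640x3 uint8, blue, green, red), "depth" (480x640 float32, mm along the optical axis (not along the pixel's ray), 0 where there is no reading), "fx", "fy", "cx", "cy" (pixels), "xyz" and "attitude" of the camera in the world; the wrist camera has in their place "tool_from_camera" (4x4, takes a point from camera to tool coordinates, whose origin is the TCP and whose axes are the flange's). Camera axes: x right, y down, z forward; pixel columns grow to the right and rows downward; lengths in mm; the calibration is good to about 2 mm. A picture is of the moment at which its call begins: read the wrist's pose just before it.
- manip.close_job(): hands the job in; it is judged then, once.
The state is a dict: "clock": time; "joint_positions": joint angles; "joint_vel": joint speeds; "joint_efforts": joint torques, N m; "ee_pos": TCP position; "eef_rot": TCP orientation; "contact_force": force on the tool from outside, world axes, zero at the start; "moment": the same for the moment, N m; "opening": finger opening in mm; "grasp_force": force on a finger pad.
Only numpy, scipy, OpenCV 4.12 (cv2) and the standard library are available. Lean on these libraries where they do the work, as an engineer would, in place of code of your own. Each camera call takes 0.05 s, during which the arm holds its last target. There are 200 camera calls.

## Working session

There is one attempt and no reset: what is moved stays moved. The work goes in short steps, Python scripts to look and compute and a tool call to move; the robot and the scene stay as the last step left them, time stands still between calls to the robot, and variables do not carry over. Pictures are saved under pics/ and viewed, at most 10 in all, crops included, and the job is handed in when it is done.

Besides the shell and the picture viewer there is one more tool, called after "Emit:" as name(argument=value, ...) on one line, values as JSON. arm_command: Moves the arm, as the interface text tells. Its arguments: {"type":"object","properties":{"targets":{"type":"array"},"force":{"type":"number"}},"required":["targets"]}

```bash
mkdir -p pics; cat > h.py <<'E'
import numpy as np,cv2
from scipy.spatial.transform import Rotation as R
from plant import manip
def snap(n,fn=None):
    st=manip.observe(); s=manip.snapshot(n)
    if n=="wrist":
        T=np.eye(4);T[:3,:3]=R.from_euler('xyz',st['eef_rot'],degrees=True).as_matrix();T[:3,3]=st['ee_pos']
        s['T']=T@np.array(s['tool_from_camera'])
    else:
        s['att']=s['attitude']
        T=np.eye(4);a=np.array(s['attitude'])
        T[:3,:3]=a if a.shape==(3,3) else R.from_euler('xyz',a,degrees=True).as_matrix()
        T[:3,3]=s['xyz'];s['T']=T
    if fn: cv2.imwrite('pics/'+fn,s['img'])
    return s
def world(s):
    d=s['depth'].astype(float);v,u=np.mgrid[:480,:640]
    P=np.stack([(u-s['cx'])/s['fx']*d,(v-s['cy'])/s['fy']*d,d],-1)
    W=P@s['T'][:3,:3].T+s['T'][:3,3];W[d==0]=np.nan
    return W
E
python3 - <<'E'
from h import *
print(manip.observe())
for n in("top","side"):
    s=snap(n,n+"0.png");W=world(s);np.save(n,W);print(n,s['xyz'],s['attitude'],s['fx'])
a=cv2.imread('pics/top0.png')
E
```

```text
{'clock': 0.0, 'joint_positions': array([ 6.21685040e+01,  1.83499869e+01,  8.97052835e+01,  1.39812869e-03,
        7.20431230e+01, -1.14631824e+00]), 'joint_vel': array([ 0.02827618,  0.01161868, -0.03045658, -0.01767586,  0.0286008 ,
        0.06085359]), 'joint_efforts': array([-1.22518661e-03, -4.12462234e+01, -2.31977892e+01,  7.24491267e-02,
        4.58446483e-02, -1.56133683e-04]), 'ee_pos': array([257.99711982, 513.33201315, 221.14445076]), 'eef_rot': array([-1.79901653e+02, -3.29744564e-03,  1.53314387e+02]), 'contact_force': array([-0.48018419,  0.16502021, -0.36792545]), 'moment': array([-0.02474093,  0.02110508,  0.03065443]), 'grasp_force': 0.0, 'opening': 91.17424489884277}
top [ 422.56884274 -101.59871231  970.67549652] [-175.22598497    0.52298622  -88.55004702] 433.4918304217894
side [  68.6446225  -957.14015513  465.42846677] [-110.95052349   -0.22488707  -28.17689911] 458.79147489456176
```

View pics/top0.png

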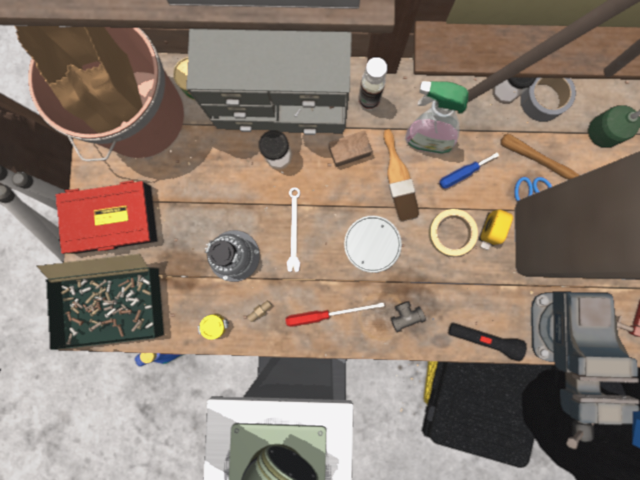

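View pics/side0.png

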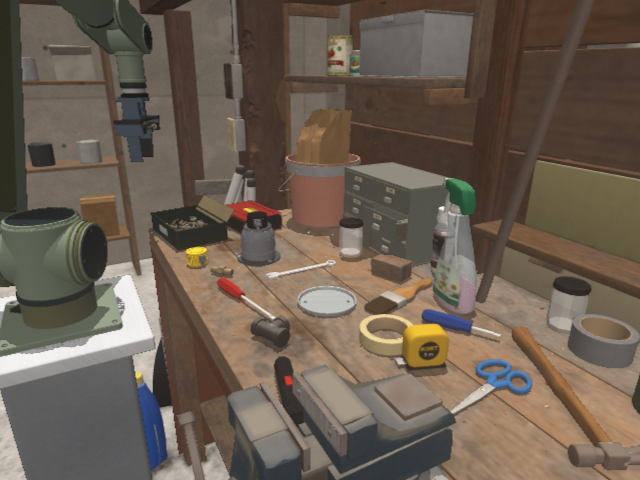

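The top view shows the canister near (232,255), cap top near (226,251), wrench at (294,230) and tray at (372,244). The yellow look-alike is at (212,326). Next I measure positions.

```bash
python3 - <<'E'
from h import *
T=np.load('top.npy');S=np.load('side.npy')
def reg(W,x0,x1,y0,y1,zl,zh,n):
    m=(W[...,2]>zl)&(W[...,2]<zh);m[:y0]=0;m[y1:]=0;m[:,:x0]=0;m[:,x1:]=0
    P=W[m]
    c,r=cv2.minEnclosingCircle(P[:,:2].astype(np.float32))
    print(n,len(P),'med',np.median(P,0).round(1),'min',P.min(0).round(1),'max',P.max(0).round(1),'circ',np.round(c,1),round(r,1))
print(T[252,226],T[244,372],T[230,320],T[300,220+40])
reg(T,190,270,215,295,110,135,'captop T')
reg(T,190,270,215,295,76,98,'shoulder T')
reg(T,335,410,210,280,6,20,'trayrim T')
reg(T,350,392,224,264,-5,20,'trayfloor T')
reg(T,280,305,180,275,4,20,'wrench T')
reg(T,255,295,125,170,60,120,'jar T')
reg(S,230,285,200,270,112,135,'captop S')
reg(S,290,360,280,320,5,20,'tray S')
s=cv2.imread('pics/top0.png')[205:295,180:280];cv2.imwrite('pics/c.png',cv2.resize(s,None,fx=6,fy=6,interpolation=3))
E
```

```text
[466.21992995 102.08610862 119.5304883 ] [ 498.26115244 -196.42257729    2.2947864 ] [ 5.27150698e+02 -7.91843966e+01  2.21034551e-01] [ 3.67387382e+02  5.01809339e+01 -4.04496186e-02]
captop T 575 med [464.5 112.6 120.2] min [440.2  81.3 110.5] max [490.4 142.8 125. ] circ [466.2 112.6] 31.4
shoulder T 525 med [460.2  98.   82.2] min [426.9  74.2  76. ] max [503.8 150.3  97.1] circ [464.7 111.6] 40.0
trayrim T 550 med [ 523.6 -221.     9.3] min [ 437.6 -277.4    6. ] max [ 575.5 -133.3   15.5] circ [ 515.8 -212.9] 86.6
trayfloor T 1675 med [ 499.3 -192.6    3. ] min [ 454.5 -239.7   -3. ] max [ 544.4 -146.    12.5] circ [ 499.4 -192.4] 63.0
wrench T 435 med [511.3 -19.1   6.1] min [429.  -43.3   4. ] max [631.3  11.7  11.1] circ [530.2  -3.9] 102.3
jar T 933 med [694.9  16.   93.2] min [662.3 -23.5  60.2] max [728.6  52.4 118.6] circ [700.9  11.3] 43.8
captop S 158 med [462.6 101.4 120.6] min [442.   80.1 112. ] max [491.  136.3 123.1] circ [468.8 108. ] 30.0
tray S 424 med [ 502.  -188.3    8.7] min [ 438.4 -261.8    5. ] max [ 564.7 -134.2   13.8] circ [ 501.5 -198.1] 64.2
```

View pics/c.png

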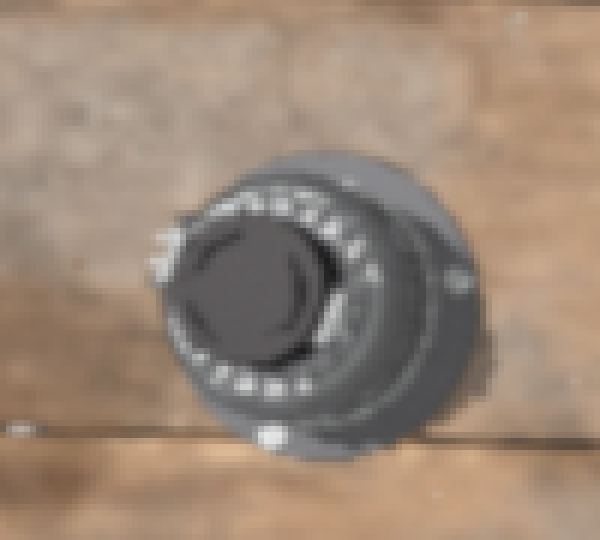

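The crop shows the cap centred near (250,290), with tabs at about (165,250) and (330,315). That puts the tab axis near 68° in the world. I'm moving over it for a wrist view.

Emit:
arm_command(targets=[[[-31, -23, -8], [0, 0, 0.12], -1], [[-62, -46, -16], [0, 0, 0.24], -1], [[-93, -69, -24], [0, 0, 0.36], -1], [[-124, -92, -32], [0, 0, 0.48], -1], [[-155, -115, -40], [0, 0, 0.6], -1]])

```text
clock: 0.52
ee_pos: [345.3, 339.6, 261.9]
eef_rot: [-180.0, 0.0, 118.6]
contact_force: [1.1, 0.4, 0.8]
opening: 91.1
grasp_force: 0.0
```

```bash
cat >> h.py <<'E'
def delta(x,y,z,yang):
    """shift in tool axes (mm) and rotation vec (rad) to a down pose with tool-y at world angle yang (deg)"""
    st=manip.observe();Rc=R.from_euler('xyz',st['eef_rot'],degrees=True)
    Rt=R.from_euler('xyz',[180,0,yang+90],degrees=True)
    y0=Rc.as_matrix()[:,1]
    print('clk',round(st['clock'],2),'pos',st['ee_pos'].round(1),'yang',round(np.degrees(np.arctan2(y0[1],y0[0])),1),'rot',st['eef_rot'].round(2),'j6',st['joint_positions'][5].round(1))
    print('shift',Rc.inv().apply(np.array([x,y,z])-st['ee_pos']).round(1),'turn',(Rc.inv()*Rt).as_rotvec().round(3))
E
python3 -c "
from h import *
delta(465,103,280,-112)"
```

```text
clk 0.52 pos [345.3 339.6 261.9] yang 28.6 rot [-1.7996e+02  2.0000e-02  1.1864e+02] j6 14.5
shift [-265.    -8.3  -18. ] turn [0.000e+00 1.000e-03 2.455e+00]
```

Emit:
arm_command(targets=[[[-40, -1, -3], [0, 0, 0.12], -1], [[-80, -2, -6], [0, 0, 0.24], -1], [[-120, -4, -9], [0, 0, 0.36], -1], [[-160, -5, -12], [0, 0, 0.48], -1], [[-200, -6, -15], [0, 0, 0.6], -1]])

```text
clock: 0.93
ee_pos: [436.8, 161.5, 276.9]
eef_rot: [-180.0, 0.0, 84.2]
contact_force: [0.4, 0.1, 0.1]
opening: 91.3
grasp_force: 0.0
```

```bash
python3 -c "
from h import *
delta(465,103,280,-112)"
```

```text
clk 0.93 pos [436.8 161.5 276.9] yang -5.8 rot [-179.98    0.     84.22] j6 24.6
shift [-55.4  34.   -3.1] turn [-0.     0.     1.854]
```

Emit:
arm_command(targets=[[[-20, 12, -1], [0, 0, 0.12], -1], [[-40, 24, -2], [0, 0, 0.24], -1], [[-55, 34, -3], [0, 0, 0.36], -1], [[-55, 34, -3], [0, 0, 0.48], -1], [[-55, 34, -3], [0, 0, 0.6], -1]])

```text
clock: 1.35
ee_pos: [465.5, 104.3, 279.5]
eef_rot: [-180.0, 0.0, 49.7]
contact_force: [0.4, 0.1, 0.3]
opening: 91.1
grasp_force: 0.0
```

Emit:
arm_command(targets=[[[0, 0, 0], [0, 0, 0.12], -1], [[0, 0, 0], [0, 0, 0.24], -1], [[0, 0, 0], [0, 0, 0.36], -1], [[0, 0, 0], [0, 0, 0.48], -1], [[0, 0, 0], [0, 0, 0.6], -1]])

```text
clock: 1.77
ee_pos: [464.9, 105.4, 279.5]
eef_rot: [-180.0, 0.1, 15.5]
contact_force: [-0.5, -0.2, -0.6]
opening: 91.2
grasp_force: 0.0
```

Emit:
arm_command(targets=[[[0, 0, 0], [0, 0, 0.12], -1], [[0, 0, 0], [0, 0, 0.24], -1], [[0, 0, 0], [0, 0, 0.36], -1], [[0, 0, 0], [0, 0, 0.48], -1], [[0, 0, 0], [0, 0, 0.6], -1]])

```text
clock: 2.18
ee_pos: [465.0, 105.4, 279.5]
eef_rot: [180.0, 0.0, -18.9]
contact_force: [-0.1, 0.1, -1.1]
opening: 91.3
grasp_force: 0.0
```

```bash
python3 -c "
from h import *
delta(465,103,280,-112)
s=snap('wrist','w1.png');W=world(s);np.save('w1',W);print(np.array(s['tool_from_camera']).round(3),s['fx'],s['cx'],s['cy']);np.save('w1T',s['T'])
m=(W[...,2]>113)&(W[...,2]<130);P=W[m];v,u=np.nonzero(m);print(len(P),np.median(P,0),P.min(0),P.max(0),u.min(),u.max(),v.min(),v.max())
"
```

```text
clk 2.18 pos [465.  105.4 279.5] yang -108.9 rot [ 1.7998e+02  5.0000e-02 -1.8920e+01] j6 120.3
shift [ 0.8  2.3 -0.5] turn [0.    0.001 0.054]
[[ 1.00000e-03 -9.68000e-01 -2.52000e-01  7.07260e+01]
 [ 1.00000e+00  1.00000e-03  0.00000e+00 -4.86000e-01]
 [-0.00000e+00 -2.52000e-01  9.68000e-01 -1.64135e+02]
 [ 0.00000e+00  0.00000e+00  0.00000e+00  1.00000e+00]] 344.55985438230357 317.21569974965763 236.85428213388903
3670 [477.92994335 126.21191355 121.72198102] [440.22667642  82.34876198 113.00288436] [717.99384718 331.0224329  129.97925201] 0 341 0 250
```

View pics/w1.png

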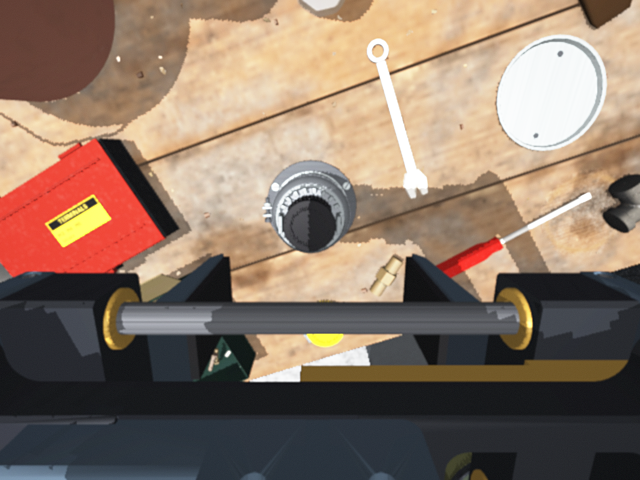

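The wrist view shows the cap at about (308,222). The tray is top right at (552,92) and the wrench tail at (412,185). I'm zooming in on the cap.

```bash
python3 -c "
from h import *
W=np.load('w1.npy');i=cv2.imread('pics/w1.png')
cv2.imwrite('pics/c2.png',cv2.resize(i[155:260,250:370],None,fx=5.5,fy=5.5,interpolation=3))
sub=W[180:260,262:352]
for lo,hi in((118,124),(113,118),(105,113),(96,105)):
    P=sub[(sub[...,2]>lo)&(sub[...,2]<hi)];
    print(lo,hi,len(P),P.mean(0).round(1),P.min(0).round(1),P.max(0).round(1),np.round(cv2.minEnclosingCircle(P[:,:2].astype(np.float32))[0],1))
"
```

```text
118 124 2161 [466.  113.5 121.8] [440.2  85.4 118. ] [490.8 140.5 124. ] [463.3 114.2]
113 118 186 [470.  114.9 116.2] [447.5  82.3 113.2] [491.5 144.6 118. ] [466.1 113.4]
105 113 59 [476.  108.  108.6] [449.6  82.7 105. ] [491.6 145.2 112.9] [466.9 113.9]
96 105 55 [482.1 105.9 101.3] [461.2  83.   96. ] [491.6 139.  104.9] [473.6 111. ]
```

View pics/c2.png

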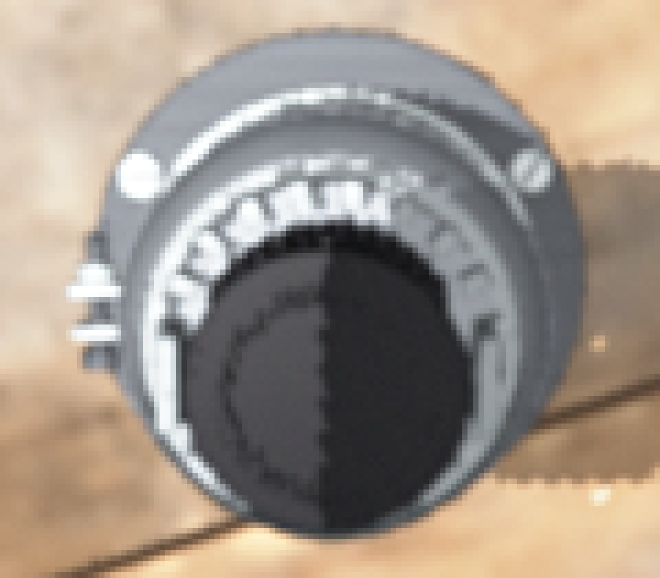

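In the crop, the tabs sit level at left (170,375) and right (487,375). The tool's closing line at -109° is therefore aligned with them, and the cap centre is about (465.7, 113.3).

```bash
python3 -c "
from h import *
delta(465.7,113.3,103,-109)"
```

```text
clk 2.23 pos [464.9 105.4 279.5] yang -109.1 rot [ 1.7997e+02  5.0000e-02 -1.9130e+01] j6 120.5
shift [ -1.7  -7.8 176.5] turn [ 0.     0.001 -0.002]
```

Emit:
arm_command(targets=[[[-1.7, -7.8, 30], [0, 0, 0], -1], [[-1.7, -7.8, 60], [0, 0, 0], -1], [[-1.7, -7.8, 90], [0, 0, 0], -1], [[-1.7, -7.8, 120], [0, 0, 0], -1], [[-1.7, -7.8, 130], [0, 0, 0], -1]])

```text
clock: 2.65
ee_pos: [463.1, 112.8, 146.0]
eef_rot: [179.8, 0.4, -18.4]
contact_force: [-0.8, -0.3, -0.9]
opening: 91.5
grasp_force: 0.0
```

```bash
python3 -c "
from h import *
delta(465.7,113.3,103,-109)
s=snap('wrist','w2.png');W=world(s)
sub=W[:,150:480]
for lo,hi in((118,125),(108,118)):
    m=(W[...,2]>lo)&(W[...,2]<hi)&(abs(W[...,0]-466)<40)&(abs(W[...,1]-113)<40);P=W[m];v,u=np.nonzero(m)
    print(lo,hi,len(P),P.mean(0).round(1),np.median(P[:,2]),P.min(0).round(1),P.max(0).round(1),np.round(cv2.minEnclosingCircle(P[:,:2].astype(np.float32))[0],1),u.min(),u.max(),v.min(),v.max())
"
```

```text
clk 2.65 pos [463.1 112.8 146. ] yang -108.4 rot [179.76   0.41 -18.45] j6 120.7
shift [ 2.7 -1.5 42.9] turn [0.004 0.007 0.01 ]
118 125 5419 [467.4 113.2 121.9] 121.89589901067257 [441.6  85.8 118.1] [490.9 139.6 124.7] [463.8 114. ] 267 364 226 301
108 118 654 [471.6 112.1 115.1] 116.12623634326326 [447.3  82.6 108.1] [491.5 145.  118. ] [465.2 113.9] 264 366 221 280
```

View pics/w2.png

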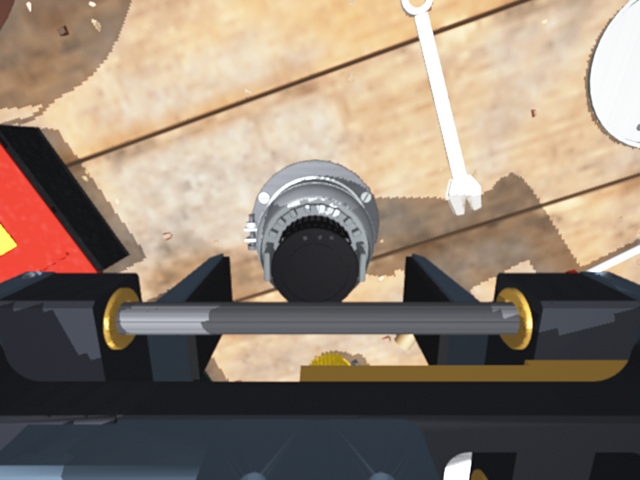

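The tabs are level at (268,262) and (363,262), centred between the fingers. Next I descend.

Emit:
arm_command(targets=[[[0, 0, 15], [0, 0, 0], -1], [[0, 0, 30], [0, 0, 0], -1], [[0, 0, 40], [0, 0, 0], -1], [[0, 0, 45], [0, 0, 0], -1], [[0, 0, 45], [0, 0, 0], -1]])

```text
clock: 3.12
ee_pos: [466.3, 113.4, 105.1]
eef_rot: [180.0, 0.0, -18.5]
contact_force: [-0.6, -0.0, 0.3]
opening: 91.2
grasp_force: 0.0
```

```bash
python3 -c "
from h import *
delta(465.7,113.3,103,-109);s=manip.observe();print(s['contact_force'],s['moment'])"
```

```text
clk 3.12 pos [466.3 113.4 105.1] yang -108.5 rot [ 1.800e+02  1.000e-02 -1.854e+01] j6 120.8
shift [-0.6  0.3  2.1] turn [0.    0.    0.008]
[-0.64418762 -0.0375099   0.27907942] [-0.03122692  0.15994034  0.03867214]
```

Emit:
arm_command(targets=[[[0, 0, 1.5], [0, 0, 0], -0.2], [[0, 0, 1.5], [0, 0, 0], 0], [[0, 0, 1.5], [0, 0, 0], 0.3], [[0, 0, 1.5], [0, 0, 0], 0.6], [[0, 0, 1.5], [0, 0, 0], 1]], force=6)

```text
clock: 3.53
ee_pos: [466.4, 113.4, 103.9]
eef_rot: [-180.0, -0.0, -18.6]
contact_force: [-0.0, -2.5, 2.0]
opening: 60.9
grasp_force: 3.1
```

Emit:
arm_command(targets=[[[0, 0, 0], [0, 0, 0], 1], [[0, 0, 0], [0, 0, 0], 1], [[0, 0, 0], [0, 0, 0], 1], [[0, 0, 0], [0, 0, 0], 1], [[0, 0, 0], [0, 0, 0], 1]], force=6)

```text
clock: 3.95
ee_pos: [466.4, 113.4, 103.7]
eef_rot: [-180.0, -0.0, -18.6]
contact_force: [0.5, -0.3, 3.2]
opening: 58.3
grasp_force: 6.0
```

```bash
python3 -c "
from h import *
delta(465.7,113.3,103,-109);s=manip.observe();print(s['contact_force'],s['moment'],s['opening'],s['grasp_force'])"
```

```text
clk 3.95 pos [466.4 113.4 103.7] yang -108.6 rot [-1.7998e+02 -4.0000e-02 -1.8570e+01] j6 120.9
shift [-0.6  0.4  0.7] turn [-0.    -0.001  0.007]
[ 0.47791162 -0.29950405  3.19508582] [-0.08374051  0.1725964  -0.0485331 ] 58.31211035959381 6.000189408659935
```

Emit:
arm_command(targets=[[[0, 0, 0], [0, 0, 0], 1], [[0, 0, 0], [0, 0, 0], 1], [[0, 0, 0], [0, 0, 0], 1], [[0, 0, 0], [0, 0, 0], 1], [[0, 0, 0], [0, 0, 0], 1]], force=17.5)

```text
clock: 4.37
ee_pos: [466.3, 113.4, 103.5]
eef_rot: [-180.0, -0.0, -18.6]
contact_force: [0.5, -1.0, 3.0]
opening: 52.2
grasp_force: 17.5
```

```bash
python3 -c "
from h import *
delta(465.7,113.3,103,-109);s=manip.observe();print(s['contact_force'],s['moment'],s['opening'],s['grasp_force'])"
```

```text
clk 4.37 pos [466.3 113.4 103.5] yang -108.6 rot [-1.7999e+02 -3.0000e-02 -1.8570e+01] j6 120.9
shift [-0.6  0.3  0.5] turn [-0.    -0.     0.007]
[ 0.45019823 -1.01199688  2.98032486] [-0.22209007  0.10019192 -0.01424668] 52.17091275672341 17.50012367963791
```

Both tabs are in, at an opening of 52.2 mm. Now I turn anticlockwise.

Emit:
arm_command(targets=[[[0, 0, 0], [0, 0, -0.04], 1], [[0, 0, 0], [0, 0, -0.08], 1], [[0, 0, 0], [0, 0, -0.12], 1], [[0, 0, 0], [0, 0, -0.16], 1], [[0, 0, 0], [0, 0, -0.2], 1]])

```text
clock: 4.78
ee_pos: [466.3, 113.7, 103.5]
eef_rot: [-180.0, -0.0, -7.0]
contact_force: [-0.1, 0.6, 4.2]
opening: 52.1
grasp_force: 17.5
```

```bash
cat > q.py <<'E'
from h import *
s=manip.observe();y0=R.from_euler('xyz',s['eef_rot'],degrees=True).as_matrix()[:,1]
print('clk',round(s['clock'],2),s['ee_pos'].round(1),'turned',round(np.degrees(np.arctan2(y0[1],y0[0]))+108.6,2),'F',s['contact_force'].round(2),'M',s['moment'].round(3),'op',round(s['opening'],2),round(s['grasp_force'],1))
E
python3 q.py
```

```text
clk 4.78 [466.3 113.7 103.5] turned 11.58 F [-0.09  0.56  4.2 ] M [ 0.007  0.161 -0.058] op 52.12 17.5
```

Emit:
arm_command(targets=[[[0, 0, 0], [0, 0, -0.07], 1], [[0, 0, 0], [0, 0, -0.14], 1], [[0, 0, 0], [0, 0, -0.21], 1], [[0, 0, 0], [0, 0, -0.28], 1], [[0, 0, 0], [0, 0, -0.35], 1]])

```text
clock: 5.2
ee_pos: [466.2, 113.7, 103.5]
eef_rot: [-180.0, -0.0, 13.1]
contact_force: [-0.3, 0.4, 4.7]
opening: 52.1
grasp_force: 17.5
```

```bash
python3 q.py
```

```text
clk 5.2 [466.2 113.7 103.5] turned 31.72 F [-0.32  0.44  4.66] M [-0.012  0.185 -0.01 ] op 52.06 17.5
```

Emit:
arm_command(targets=[[[0, 0, 0], [0, 0, -0.02], 1], [[0, 0, 0], [0, 0, -0.04], 1], [[0, 0, 0], [0, 0, -0.06], 1], [[0, 0, 0], [0, 0, -0.08], 1], [[0, 0, 0], [0, 0, -0.1], 1]])

```text
clock: 5.62
ee_pos: [466.2, 113.6, 103.5]
eef_rot: [-180.0, -0.0, 18.7]
contact_force: [0.3, 1.3, 4.9]
opening: 52.0
grasp_force: 17.5
```

```bash
python3 q.py
```

```text
clk 5.62 [466.2 113.6 103.5] turned 37.34 F [0.26 1.25 4.87] M [ 0.101  0.115 -0.022] op 51.99 17.5
```

Emit:
arm_command(targets=[[[0, 0, 0], [0, 0, -0.016], 1], [[0, 0, 0], [0, 0, -0.032], 1], [[0, 0, 0], [0, 0, -0.048], 1], [[0, 0, 0], [0, 0, -0.064], 1], [[0, 0, 0], [0, 0, -0.08], 1]])

```text
clock: 6.03
ee_pos: [466.1, 113.4, 103.4]
eef_rot: [180.0, -0.0, 23.3]
contact_force: [0.2, 0.7, 4.5]
opening: 52.0
grasp_force: 17.5
```

```bash
python3 q.py
```

```text
clk 6.03 [466.1 113.4 103.4] turned 41.94 F [0.19 0.65 4.47] M [0.082 0.073 0.   ] op 52.0 17.5
```

Emit:
arm_command(targets=[[[0, 0, 0], [0, 0, -0.016], 1], [[0, 0, 0], [0, 0, -0.032], 1], [[0, 0, 0], [0, 0, -0.048], 1], [[0, 0, 0], [0, 0, -0.064], 1], [[0, 0, 0], [0, 0, -0.08], 1]])

```text
clock: 6.45
ee_pos: [466.1, 113.4, 103.4]
eef_rot: [180.0, 0.0, 27.9]
contact_force: [-0.2, 0.0, 5.0]
opening: 52.3
grasp_force: 17.5
```

```bash
python3 q.py
```

```text
clk 6.45 [466.1 113.4 103.4] turned 46.53 F [-0.2   0.02  4.95] M [-0.01   0.142 -0.052] op 52.34 17.5
```

Emit:
arm_command(targets=[[[0, 0, 0], [0, 0, -0.016], 1], [[0, 0, 0], [0, 0, -0.032], 1], [[0, 0, 0], [0, 0, -0.048], 1], [[0, 0, 0], [0, 0, -0.064], 1], [[0, 0, 0], [0, 0, -0.08], 1]])

```text
clock: 6.87
ee_pos: [466.0, 113.5, 103.4]
eef_rot: [-180.0, 0.0, 32.5]
contact_force: [-0.6, 1.2, 4.9]
opening: 51.9
grasp_force: 17.5
```

```bash
python3 q.py
```

```text
clk 6.87 [466.  113.5 103.4] turned 51.1 F [-0.62  1.16  4.94] M [ 0.075  0.203 -0.103] op 51.86 17.5
```

Emit:
arm_command(targets=[[[0, 0, 0], [0, 0, -0.01], 1], [[0, 0, 0], [0, 0, -0.02], 1], [[0, 0, 0], [0, 0, -0.03], 1], [[0, 0, 0], [0, 0, -0.03], 1]])

```text
clock: 7.2
ee_pos: [465.8, 113.6, 103.4]
eef_rot: [-180.0, 0.0, 34.2]
contact_force: [-0.8, 1.5, 5.0]
opening: 52.4
grasp_force: 17.5
```

```bash
python3 q.py
```

```text
clk 7.2 [465.8 113.6 103.4] turned 52.75 F [-0.84  1.49  4.98] M [ 0.348  0.332 -0.079] op 52.38 17.5
```

Emit:
arm_command(targets=[[[0, 0, 0], [0, 0, -0.01], 1], [[0, 0, 0], [0, 0, -0.02], 1], [[0, 0, 0], [0, 0, -0.03], 1], [[0, 0, 0], [0, 0, -0.04], 1]])

```text
clock: 7.53
ee_pos: [465.7, 113.7, 103.4]
eef_rot: [-179.9, 0.0, 36.5]
contact_force: [-1.4, 3.6, 6.2]
opening: 52.1
grasp_force: 17.5
```

```bash
python3 q.py
```

```text
clk 7.53 [465.7 113.7 103.4] turned 55.05 F [-1.44  3.58  6.17] M [ 0.536  0.489 -0.245] op 52.06 17.5
```

The moment jumped to 0.245 N m at about 53–55°, so this is the stop. I'm easing back slightly.

Emit:
arm_command(targets=[[[0, 0, 0], [0, 0, 0.015], 1], [[0, 0, 0], [0, 0, 0.03], 1], [[0, 0, 0], [0, 0, 0.03], 1]])

```text
clock: 7.78
ee_pos: [465.7, 113.7, 103.4]
eef_rot: [-179.9, 0.0, 34.7]
contact_force: [-2.1, 2.5, 4.9]
opening: 51.9
grasp_force: 17.5
```

```bash
python3 q.py
```

```text
clk 7.78 [465.7 113.7 103.4] turned 53.3 F [-2.13  2.52  4.86] M [ 0.539  0.498 -0.058] op 51.9 17.5
```

Lift slowly, watching the pull.

Emit:
arm_command(targets=[[[0, 0, -0.7], [0, 0, 0], 1], [[0, 0, -1.4], [0, 0, 0], 1], [[0, 0, -2.1], [0, 0, 0], 1], [[0, 0, -2.8], [0, 0, 0], 1], [[0, 0, -3.5], [0, 0, 0], 1]])

```text
clock: 8.2
ee_pos: [465.3, 113.3, 106.2]
eef_rot: [-179.9, 0.1, 34.7]
contact_force: [-1.8, 2.9, -3.9]
opening: 52.1
grasp_force: 17.5
```

```bash
python3 q.py
```

```text
clk 8.2 [465.3 113.3 106.2] turned 53.32 F [-1.75  2.95 -3.89] M [ 0.646  0.345 -0.079] op 52.1 17.5
```

Emit:
arm_command(targets=[[[0, 0, -1], [0, 0, 0], 1], [[0, 0, -2], [0, 0, 0], 1], [[0, 0, -3], [0, 0, 0], 1], [[0, 0, -4], [0, 0, 0], 1], [[0, 0, -4], [0, 0, 0], 1]])

```text
clock: 8.62
ee_pos: [465.5, 113.2, 111.0]
eef_rot: [-180.0, 0.1, 34.7]
contact_force: [-3.0, 1.8, -2.5]
opening: 52.0
grasp_force: 17.5
```

```bash
python3 q.py; python3 -c "
from h import *
W=world(snap('wrist','w3.png'));i=cv2.imread('pics/w3.png');cv2.imwrite('pics/c3.png',cv2.resize(i[150:330,220:420],None,fx=3,fy=3))
W=W[200:275,280:355];P=W[(W[...,2]>112)&(W[...,2]<150)];print(len(P),np.percentile(P,[10,50,90],axis=0).round(1))"
```

```text
clk 8.62 [465.5 113.2 111. ] turned 53.31 F [-3.03  1.84 -2.47] M [ 0.475  0.783 -0.1  ] op 52.04 17.5
1650 [[473.7 114.2 115.7]
 [482.6 125.5 128.3]
 [489.  134.9 129.3]]
```

View pics/c3.png

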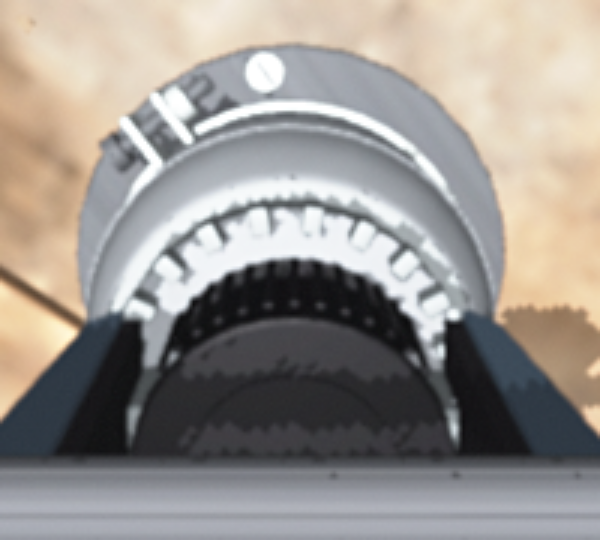

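The crop shows the cap gripped between the fingers at (300,390), its top about 7 mm higher. It is lifting with the gripper, so I continue straight up.

Emit:
arm_command(targets=[[[0, 0, -3], [0, 0, 0], 1], [[0, 0, -6], [0, 0, 0], 1], [[0, 0, -9], [0, 0, 0], 1], [[0, 0, -12], [0, 0, 0], 1], [[0, 0, -15], [0, 0, 0], 1]])

```text
clock: 9.08
ee_pos: [466.9, 113.2, 126.8]
eef_rot: [179.9, -0.1, 34.7]
contact_force: [-0.4, -0.4, -0.6]
opening: 52.2
grasp_force: 17.5
```

Emit:
arm_command(targets=[[[0, 0, -5], [0, 0, 0], 1], [[0, 0, -12], [0, 0, 0], 1], [[0, 0, -20], [0, 0, 0], 1], [[0, 0, -30], [0, 0, 0], 1], [[0, 0, -45], [0, 0, 0], 1]])

```text
clock: 9.5
ee_pos: [465.6, 113.3, 171.3]
eef_rot: [-180.0, 0.1, 34.7]
contact_force: [0.9, -0.4, -0.4]
opening: 52.1
grasp_force: 17.5
```

```bash
python3 q.py; python3 - <<'E'
from h import *
delta(500,-194,172,-55)
# tray centre: top & side & wrist w1
for n in ('top','side','w1'):
    W=np.load(n+'.npy');m=(W[...,2]>5.5)&(W[...,2]<14)&(np.hypot(W[...,0]-500,W[...,1]+194)<72)&(np.hypot(W[...,0]-500,W[...,1]+194)>48)
    P=W[m];A=np.c_[2*P[:,:2],np.ones(len(P))];b=(P[:,:2]**2).sum(1);c=np.linalg.lstsq(A,b,rcond=None)[0]
    print(n,len(P),c[:2].round(1),np.sqrt(c[2]+c[0]**2+c[1]**2).round(1),np.median(P[:,2]).round(1))
s=snap('side');i=s['img'][90:330,150:430];cv2.imwrite('pics/c4.png',cv2.resize(i,None,fx=2.5,fy=2.5))
E
```

```text
clk 9.5 [465.6 113.3 171.3] turned 53.32 F [ 0.87 -0.37 -0.4 ] M [-0.094  0.131 -0.021] op 52.11 17.5
clk 9.5 pos [465.6 113.3 171.3] yang -55.3 rot [-1.7997e+02  8.0000e-02  3.4720e+01] j6 67.6
shift [-146.7  272.2   -0.6] turn [-0.001  0.001 -0.005]
top 414 [ 499.2 -195.7] 59.8 9.1
side 365 [ 500.7 -198.1] 60.3 9.3
w1 1976 [ 499.8 -194.7] 59.7 10.4
```

View pics/c4.png

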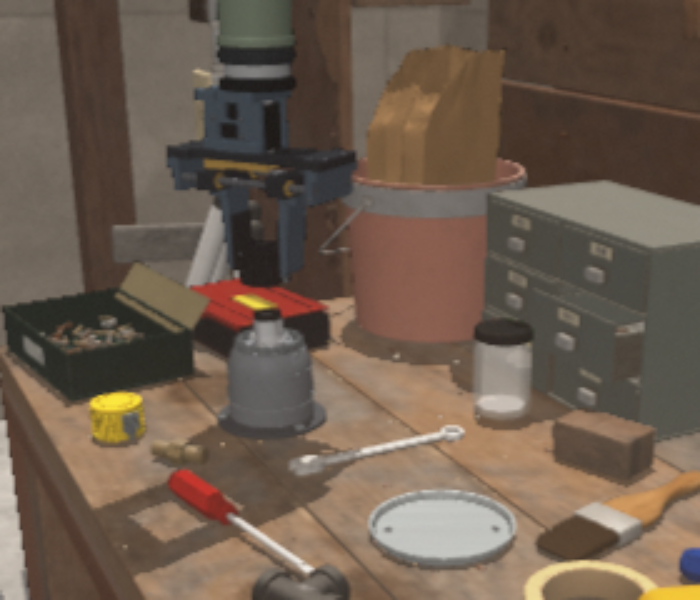

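In the side view the cap is held between the fingers at (258,260) and the bare neck shows at (267,320). The cap is off. I'm carrying it to the tray at (499.8, -195).

Emit:
arm_command(targets=[[[-12, 22, 0], [0, 0, 0], 1], [[-28, 52, 0], [0, 0, 0], 1], [[-45, 83, 0], [0, 0, 0], 1], [[-62, 115, 0], [0, 0, 0], 1], [[-79, 147, 0], [0, 0, 0], 1]])

```text
clock: 9.97
ee_pos: [485.0, -53.9, 171.3]
eef_rot: [180.0, -0.0, 34.8]
contact_force: [1.3, 0.2, -1.2]
opening: 51.7
grasp_force: 17.5
```

Emit:
arm_command(targets=[[[-17, 32, 0], [0, 0, 0], 1], [[-34, 64, 0], [0, 0, 0], 1], [[-51, 96, 0], [0, 0, 0], 1], [[-62, 116, 0], [0, 0, 0], 1], [[-68, 126, 0], [0, 0, 0], 1]])

```text
clock: 10.38
ee_pos: [501.1, -197.8, 171.1]
eef_rot: [179.9, -0.0, 34.6]
contact_force: [0.0, 0.2, -1.7]
opening: 52.4
grasp_force: 17.5
```

```bash
python3 q.py; python3 - <<'E'
from h import *
delta(499.8,-195.2,40,-55)
W=world(snap('wrist'));m=(W[...,2]>5.5)&(W[...,2]<14)&(np.hypot(W[...,0]-500,W[...,1]+195)<70)&(np.hypot(W[...,0]-500,W[...,1]+195)>50)
P=W[m];A=np.c_[2*P[:,:2],np.ones(len(P))];b=(P[:,:2]**2).sum(1);c=np.linalg.lstsq(A,b,rcond=None)[0]
print(len(P),c[:2].round(1),np.sqrt(c[2]+c[0]**2+c[1]**2).round(1))
m=(np.hypot(W[...,0]-500,W[...,1]+195)<50)&(W[...,2]<15);print('floor z',np.median(W[m][:,2]))
E
```

```text
clk 10.38 [ 501.1 -197.8  171.1] turned 53.15 F [ 0.04  0.17 -1.73] M [-0.053  0.127  0.054] op 52.44 17.5
clk 10.38 pos [ 501.1 -197.8  171.1] yang -55.4 rot [ 1.7991e+02 -1.0000e-02  3.4550e+01] j6 32.7
shift [  0.3  -3.1 131.1] turn [ 0.002 -0.    -0.008]
1799 [ 500.2 -194.9] 59.8
floor z 4.30233431661884
```

Emit:
arm_command(targets=[[[0, 0, 20], [0, 0, 0], 1], [[0, 0, 50], [0, 0, 0], 1], [[0, 0, 85], [0, 0, 0], 1], [[0, 0, 110], [0, 0, 0], 1], [[0, 0, 125], [0, 0, 0], 1]])

```text
clock: 10.85
ee_pos: [498.8, -192.4, 43.2]
eef_rot: [-179.7, 0.1, 34.8]
contact_force: [0.3, 0.3, -1.1]
opening: 51.8
grasp_force: 17.5
```

Emit:
arm_command(targets=[[[0, 0, 4], [0, 0, 0], 1], [[0, 0, 4], [0, 0, 0], 1], [[0, 0, 4], [0, 0, 0], 1]])

```text
clock: 11.1
ee_pos: [501.5, -194.2, 42.8]
eef_rot: [179.9, -0.1, 34.8]
contact_force: [-0.6, 1.2, -1.0]
opening: 52.0
grasp_force: 17.5
```

```bash
python3 q.py; python3 -c "
from h import *
delta(500,-195,30,-55)"
```

```text
clk 11.1 [ 501.5 -194.2   42.8] turned 53.35 F [-0.62  1.16 -0.95] M [-0.076  0.092 -0.02 ] op 52.03 17.5
clk 11.1 pos [ 501.5 -194.2   42.8] yang -55.2 rot [ 1.7995e+02 -6.0000e-02  3.4750e+01] j6 32.8
shift [-1.7 -0.2 12.8] turn [ 0.001 -0.001 -0.004]
```

Good, about 1 mm off centre. Lower to just above the floor (contact expected at TCP z of about 22.5).

Emit:
arm_command(targets=[[[-1, 0, 6], [0, 0, 0], 1], [[-1, 0, 12], [0, 0, 0], 1], [[-1, 0, 15], [0, 0, 0], 1], [[-1, 0, 17], [0, 0, 0], 1], [[-1, 0, 17], [0, 0, 0], 1]])

```text
clock: 11.52
ee_pos: [499.6, -195.2, 24.6]
eef_rot: [-180.0, 0.0, 34.7]
contact_force: [0.1, -0.8, -1.3]
opening: 51.9
grasp_force: 17.5
```

Emit:
arm_command(targets=[[[0, 0, 0.4], [0, 0, 0], 1], [[0, 0, 0.8], [0, 0, 0], 1], [[0, 0, 1.2], [0, 0, 0], 1], [[0, 0, 1.6], [0, 0, 0], 1], [[0, 0, 1.6], [0, 0, 0], 1]])

```text
clock: 11.93
ee_pos: [499.9, -195.3, 23.4]
eef_rot: [180.0, -0.0, 34.7]
contact_force: [0.3, -0.3, -1.0]
opening: 51.9
grasp_force: 17.5
```

```bash
python3 q.py
```

```text
clk 11.93 [ 499.9 -195.3   23.4] turned 53.31 F [ 0.25 -0.34 -1.04] M [-0.109  0.152  0.038] op 51.88 17.5
```

Emit:
arm_command(targets=[[[0, 0, 0.3], [0, 0, 0], 1], [[0, 0, 0.6], [0, 0, 0], 1], [[0, 0, 0.9], [0, 0, 0], 1], [[0, 0, 0.9], [0, 0, 0], 1]])

```text
clock: 12.27
ee_pos: [499.9, -195.3, 22.6]
eef_rot: [180.0, -0.0, 34.7]
contact_force: [-0.5, 0.1, 1.4]
opening: 51.8
grasp_force: 17.5
```

```bash
python3 q.py
```

```text
clk 12.27 [ 499.9 -195.3   22.6] turned 53.31 F [-0.55  0.06  1.39] M [-0.038  0.191 -0.007] op 51.83 17.5
```

Contact is just felt. I settle the cap and release.

Emit:
arm_command(targets=[[[0, 0, 0.3], [0, 0, 0], 1], [[0, 0, 0.3], [0, 0, 0], 1], [[0, 0, 0.3], [0, 0, 0], 1], [[0, 0, 0.3], [0, 0, 0], 1]], force=5)

```text
clock: 12.6
ee_pos: [500.1, -195.4, 22.5]
eef_rot: [180.0, -0.0, 34.7]
contact_force: [-1.1, 0.4, 4.4]
opening: 59.3
grasp_force: 5.0
```

Emit:
arm_command(targets=[[[0, 0, 0], [0, 0, 0], -0.3], [[0, 0, 0], [0, 0, 0], -0.5], [[0, 0, 0], [0, 0, 0], -0.8], [[0, 0, 0], [0, 0, 0], -0.8], [[0, 0, 0], [0, 0, 0], -0.8]])

```text
clock: 13.02
ee_pos: [499.8, -195.2, 21.8]
eef_rot: [-180.0, 0.0, 34.7]
contact_force: [0.3, 0.1, -0.1]
opening: 81.4
grasp_force: 0.0
```

```bash
python3 q.py
```

```text
clk 13.02 [ 499.8 -195.2   21.8] turned 53.31 F [ 0.31  0.11 -0.09] M [-0.103  0.082  0.031] op 81.42 0.0
```

Emit:
arm_command(targets=[[[0, 0, -8], [0, 0, 0], -0.8], [[0, 0, -20], [0, 0, 0], -0.8], [[0, 0, -45], [0, 0, 0], -0.8], [[0, 0, -80], [0, 0, 0], -0.8], [[0, 0, -120], [0, 0, 0], -0.8]])

```text
clock: 13.43
ee_pos: [498.6, -194.7, 142.4]
eef_rot: [-179.8, 0.1, 34.7]
contact_force: [1.0, -0.8, 0.3]
opening: 82.0
grasp_force: 0.0
```

Emit:
arm_command(targets=[[[-20, 0, -20], [0, 0, 0], -0.8], [[-50, 0, -30], [0, 0, 0], -0.8], [[-80, 0, -30], [0, 0, 0], -0.8], [[-80, 0, -30], [0, 0, 0], -0.8], [[-80, 0, -30], [0, 0, 0], -0.8]])

```text
clock: 13.85
ee_pos: [433.3, -241.3, 172.9]
eef_rot: [180.0, -0.0, 34.6]
contact_force: [-0.9, 0.4, 0.7]
opening: 82.3
grasp_force: 0.0
```

```bash
python3 q.py; python3 - <<'E'
from h import *
for n in('wrist','side'):
    s=snap(n);W=world(s)
    m=(W[...,2]>25)&(W[...,2]<60)&(np.hypot(W[...,0]-500,W[...,1]+195)<45);P=W[m]
    print(n,len(P),P.mean(0).round(1),P.min(0).round(1),P.max(0).round(1),np.round(cv2.minEnclosingCircle(P[:,:2].astype(np.float32)),1) if 0 else '',np.median(P[:,2]))
cv2.imwrite('pics/c5.png',cv2.resize(s['img'][180:360,170:450],None,fx=2.8,fy=2.8))
E
```

```text
clk 13.85 [ 433.3 -241.3  172.9] turned 53.17 F [-0.9   0.37  0.72] M [-0.039  0.108  0.003] op 82.28 0.0
wrist 3331 [ 499.5 -195.4   39.7] [ 473.2 -225.1   25.1] [ 525.1 -165.9   43.1]  40.17057584522138
side 368 [ 497.1 -205.    35.9] [ 474.  -228.4   25.1] [ 527.8 -170.8   42.1]  38.68375642648746
```

View pics/c5.png

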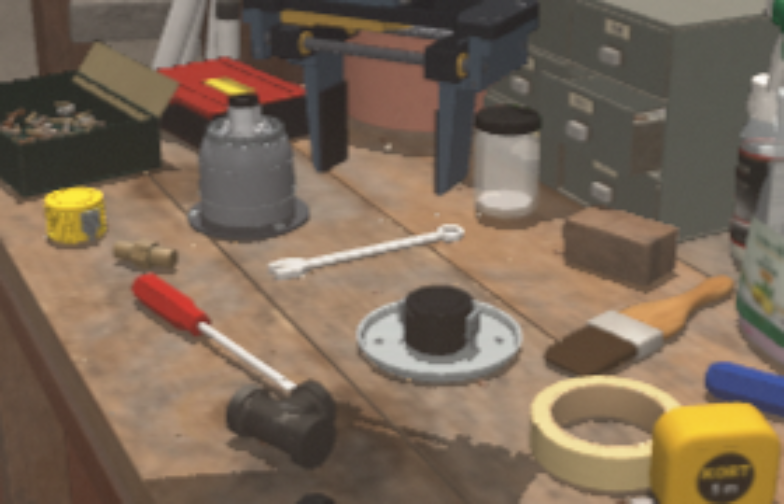

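The cap stands upright at the tray centre, (440,318) in the crop. It measures (499.5, -195.4) with its top at 40 mm. The wrench, jar and tape are where they were, so I'm handing in.

```bash
python3 -c "
from plant import manip
print(manip.close_job())"
```

```text
the job is handed in; nothing more can be done
None
```

The cap came off cleanly and now stands upright in the middle of the drip tray, released; nothing around it looked moved, and the job was handed in about 14 s in. At the stop the turn peaked at 0.245 N m, slightly over the 0.15–0.2 asked but under the 0.4 strain limit.

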